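Clear the pile off the makeup case

ROBOT

A 6-joint arm with a two-finger parallel gripper is mounted at the origin on the work surface. World frame = base frame: x ahead of the robot, y to its left, z up, the work surface at z = 0. Lengths are in m, angles in degrees, forces in N, time in s.
With the tool pointing down it reaches from about 0.35 to 0.875 m from the base axis. Payload 4.2 kg.
Tool frame: the origin (TCP) lies between the finger pads; the fingertips stand 11 mm ahead of it and the grasp point (between the pads) lies 8 mm behind it; z points along the fingers, y is the direction in which the jaws open and shut (so a half turn about z gives the same grasp; the last joint's range is limited). The gripper opens to 87 mm and grips with 3 to 60 N. Pads are 19 mm wide; open, the fingers measure 117 mm over their backs; the gripper's body (75 mm by 190 mm) begins 51 mm behind the grasp point.
Start: joints at [-60.298, 22.042, 0.453, 0, -68.411, -14.817], TCP at [0.161, -0.604, 0.234] pointing down, gripper open.
Joint ranges: [-179.83, 179.83], [-69.29, 118.12], [-61.27, 80.66], [-181.25, 117.63], [-171.15, -9.14], [-177.46, 177.46]. Speed limits (degrees/s): [159.86, 159.86, 180, 180, 180, 180].

INTERFACE

Orientations are given as a 3x3 rotation matrix whose columns are the frame's x, y, z axes.
In Python, from station import sense, capture, get_calibration, finish_job, search_frame, cut_out gives the robot as it stands.
- The arm moves only by the tool arm_command, never from a script. Its argument "rows" is a list of rows, each an object with "fingers": the opening in per cent of the stroke, from 0 (shut) to 100 (fully open); "travel": the shift along the tool's x, y, z in cm, a list of three; "roll": the turn about the tool's z in degrees. A call has 1 to 10 rows; each row is the pose to reach, as a shift and turn from the pose commanded when the call began, along the tool's axes at that moment; what a row does not reach only later rows make up. A row lasts 1/10 s, in which the tool goes at most 50 mm and 8.59 degrees, less where a joint would pass 70% of its speed; a pose out of reach is approached as far as the arm can. A call with a gripper value outside its range is refused whole. The fingers move at their own pace and stop on an object; the grip force is fixed at half the most. Time passes only in rows, so rows that repeat a pose let the fingers close. It gives the time, the measured TCP pose, the force and the opening at its end, in the units of the state.
- sense(): the state, without advancing time (a new reading comes with each control period).
- capture(name): name is "scene" or "top"; returns (picture, depth): 384x512x3 uint8, red, green, blue; 384x512 float32, m along the optical axis (not along the pixel's ray), 0 where there is no reading.
- get_calibration(name): a dict with "fov_y" (degrees; the focal length in pixels is half the picture's height over the tangent of half this angle, whatever the lens; pixels are square), "cx", "cy" (the principal point, pixels), "origin" and "attitude" of the camera in the world. Camera axes: x right, y down, z forward; pixel columns grow to the right and rows downward; lengths in m; the calibration is good to about 2 mm. A picture is of the moment at which its call begins. get_calibration takes no time and is no camera call.
- finish_job(): hands the job in, once; it reports no verdict.
Trained networks look in the newest picture that a camera, given by its name, has taken for a name from the list of things; names that differ only in an ending like _2 or _b are one class to them, and where a whole thing is asked for, a point or a joint stands for the part that bears it (a point fixed in the world has none). Each returns a list of dicts, best first, with "p" (0 to 1); they miss things now and then, are a little off and sometimes report something else, mostly with a low value. They report only what shows in the picture. A call takes as long as a camera call.
- search_frame(camera, label): "position" ([x, y, z] in m, in world coordinates, good to about 4 mm: the middle of the surface that is visible of it).
- cut_out(camera, label): "mask" (384x512 bool, what is visible of it).
The state is a dict: "time_s": time; "joints": joint angles; "joint_velocities": joint speeds; "effort": joint torques, N m; "tcp_pos": TCP position; "ee_rot": TCP orientation; "wrist_force": force on the tool from outside, world axes, zero at the start; "moment": the same for the moment, N m; "gripper_width": opening from 0.0 (shut) to 1.0 (fully open).
Only numpy, scipy, OpenCV 4.12 (cv2) and the standard library are available. Lean on these libraries where they do the work, as an engineer would, in place of code of your own. Each camera call takes 0.05 s, during which the arm holds its last target. There are 200 camera calls.

TASK

Clear the pile off the lid of the makeup case so that it can be opened: put the cream jar in the smaller round dish, the round compact in the larger round dish, the square compact in the square tray and the palette in the long tray, each the right way up and lying flat inside the rim. Pressed powder and glass break, so set each piece down gently rather than dropping or tipping it, and leave the foundation bottle standing where it is.

Things in the scene. Friction and masses are not known exactly. Their poses are not given: they have to be found in the camera images.
- cream_jar: small round face-cream jar of clear glass with an aluminium screw lid, diameter 38 mm, 34 mm high, about 0.11 kg; at the start it stands on one of the two compacts, at the top of the pile. Origin: centre of its underside; z up.
- round_compact: round pressed-powder compact of ivory plastic, closed, diameter 54 mm, 18 mm thick, about 0.06 kg; lies on the palette, beside the square compact. Origin: centre of its underside; z up through the lid.
- square_compact: square blusher compact of ivory plastic, closed, 52 x 52 mm, 18 mm thick, about 0.07 kg; lies on the palette, beside the round compact, squared up with the palette to within 6 degrees. Origin: centre of its underside; x and y along its sides, z up through the lid.
- palette: long eyeshadow palette of dark plum plastic, closed, 144 mm (its x) x 64 mm (its y), 16 mm thick, about 0.13 kg; lies on the lid of the makeup case and carries both compacts side by side, their centres 34 mm either way along its x from its centre. Origin: centre of its underside; z up.
- small_dish: The smaller of the two round white dishes, place of the cream jar: inner diameter 60 mm, outer 66 mm. Fixed to the chest top; floor 3 mm thick, rim 3 mm thick standing 8 mm above the chest top (5 mm above the tray floor). Origin: centre of its underside, on the chest top; z up.
- large_dish: The larger of the two round white dishes, place of the round compact: inner diameter 76 mm, outer 82 mm. Fixed to the chest top; floor 3 mm thick, rim 3 mm thick standing 8 mm above the chest top (5 mm above the tray floor). Origin: centre of its underside, on the chest top; z up.
- square_tray: Square white tray, place of the square compact: inside 74 x 74 mm, outside 80 x 80 mm. Fixed to the chest top; floor 3 mm thick, rim 3 mm thick standing 8 mm above the chest top (5 mm above the tray floor). Origin: centre of its underside, on the chest top; x and y along its sides, z up.
- long_tray: Long white rectangular tray, place of the palette: inside 166 mm (its x) x 86 mm (its y), outside 172 x 92 mm. Fixed to the chest top; floor 3 mm thick, rim 3 mm thick standing 8 mm above the chest top (5 mm above the tray floor). Origin: centre of its underside, on the chest top; z up.
- makeup_case: hard plastic makeup case in dull pink with steel corners, shut, clasp latches and handle on its +x side; 160 mm (its x) x 220 mm (its y), flat lid 70 mm above the chest top; too heavy to shift (fixed). The pile lies on its lid. Origin: centre of its underside, on the chest top; z up.
- foundation_bottle: square glass foundation bottle with a black cap, 34 x 34 mm, 102 mm tall, standing loose on the chest top beyond the makeup case, to its left or right. To be left alone. Origin: centre of its underside; z up.

How it is judged:
By the outcome, as a careful person would: the job done as asked, in the order asked, and still so for the second after the job is handed in, with the robot touching nothing.
It also fails if it takes over 115 s, if anything falls off the work surface, if the arm or the gripper's body presses on something with over 40 N, if the wrist force passes 120 N, or if a joint passes its speed limit or range.

## Working session

There is one attempt and no reset: what is moved stays moved. The work goes in short steps, Python scripts to look and compute and a tool call to move; the robot and the scene stay as the last step left them, time stands still between calls to the robot, and variables do not carry over. Pictures are saved under pics/ and viewed, about 12 in all and at most 16, crops included, and the job is handed in when it is done.

Besides the shell and the picture viewer there is one more tool, called after "Request:" in YAML: its name, and indented under it one key for each argument. arm_command: Moves the arm, as the interface text tells. Its arguments: {"type":"object","properties":{"rows":{"type":"array","items":{"type":"object","properties":{"fingers":{"type":"number"},"travel":{"type":"array","items":{"type":"number"}},"roll":{"type":"number"}}}}},"required":["rows"]}

```bash
mkdir -p pics; ls
cat > h.py <<'E'
import numpy as np,cv2
from station import *
def cloud(name,depth):
    c=get_calibration(name);f=192/np.tan(np.radians(c["fov_y"])/2)
    v,u=np.mgrid[:384,:512]
    P=np.stack([(u-c["cx"])/f*depth,(v-c["cy"])/f*depth,depth],-1)
    W=P@np.array(c["attitude"]).T+np.array(c["origin"])
    W[depth<=0]=np.nan
    return W
def save(n,im): cv2.imwrite("pics/"+n,im[...,::-1])
E
python3 - <<'E'
from h import *
for n in("scene","top"):
    im,d=capture(n);save(n+"0.png",im);np.savez("/tmp/"+n,im=im,d=d);print(n,get_calibration(n))
    W=cloud(n,d)
    for l in "cream_jar round_compact square_compact palette small_dish large_dish square_tray long_tray makeup_case foundation_bottle".split():
        r=search_frame(n,l)[:2]
        m=cut_out(n,l)[:1]
        o=""
        if m:
            p=W[m[0]["mask"]];p=p[~np.isnan(p[:,0])]
            o=(len(p),np.percentile(p,[2,50,98],axis=0).round(3).tolist()) if len(p) else ""
        print(l,[(np.round(x["position"],3).tolist(),round(x["p"],2)) for x in r],o)
print(sense())
E
```

```text
pics
scene {'fov_y': 43.628758433448446, 'cx': 259.2786741382895, 'cy': 196.90461115168148, 'origin': array([1.23087395, 0.23227508, 0.87142929]), 'attitude': array([[-0.31573243,  0.69157255, -0.6496464 ],
       [ 0.94865683,  0.2163238 , -0.23076881],
       [-0.0190594 , -0.68915269, -0.72436545]])}
cream_jar [([0.574, 0.03, 0.138], 0.73)] (317, [[0.554, 0.015, 0.111], [0.577, 0.033, 0.137], [0.588, 0.049, 0.141]])
round_compact [([0.586, 0.025, 0.109], 0.76)] (266, [[0.561, 0.001, 0.087], [0.587, 0.026, 0.103], [0.596, 0.052, 0.107]])
square_compact [([0.528, -0.023, 0.101], 0.6)] (475, [[0.497, -0.054, 0.089], [0.531, -0.024, 0.104], [0.558, 0.003, 0.108]])
palette [([0.575, 0.023, 0.09], 0.6)] (529, [[0.532, -0.062, 0.074], [0.579, 0.031, 0.086], [0.614, 0.071, 0.089]])
small_dish [([0.412, -0.312, 0.001], 0.86)] (358, [[0.383, -0.338, 0.001], [0.414, -0.308, 0.005], [0.447, -0.278, 0.011]])
large_dish [([0.381, 0.304, 0.001], 0.86), ([0.576, 0.023, 0.089], 0.6)] (744, [[0.342, 0.267, 0.0], [0.381, 0.304, 0.005], [0.419, 0.342, 0.011]])
square_tray [([0.601, 0.303, 0.001], 0.7
[... 2161 characters left out ...]
13e-04,
       -6.84096123e+01, -1.48171268e+01]), 'joint_velocities': array([-0.04392423, -0.0316688 ,  0.07155587, -0.09381573, -0.02515221,
       -0.03299294]), 'effort': array([ 2.17898992e-04, -3.90460432e+01,  1.87618285e+01,  4.22428429e+00,
        1.55357562e-02, -2.04419018e-05]), 'tcp_pos': array([ 0.16056828, -0.60399869,  0.23351825]), 'ee_rot': array([[-9.66442952e-01, -2.56881332e-01, -2.95074788e-05],
       [-2.56881333e-01,  9.66442952e-01,  3.24394690e-05],
       [ 2.01842009e-05,  3.89308167e-05, -9.99999999e-01]]), 'wrist_force': array([-0.27238964, -0.03933684, -0.30527748]), 'moment': array([-0.05432691, -0.05655455, -0.00930462]), 'gripper_width': 1.000001853027572}
```

Run:
```python
from h import *
a=np.load("/tmp/top.npz");b=np.load("/tmp/scene.npz")
im=cv2.resize(a["im"][80:300,60:440],(800,463),interpolation=cv2.INTER_CUBIC)
save("t.png",im)
im=cv2.resize(b["im"],(800,600),interpolation=cv2.INTER_CUBIC)
save("s.png",im)
W=cloud("top",a["d"]);S=cloud("scene",b["d"])
def rect(p): return [np.round(x,4) for x in cv2.minAreaRect((p[:,:2]).astype(np.float32)*100)]
for nm,C in(("top",W),("scene",S)):
    X,Y,Z=C[...,0],C[...,1],C[...,2]
    near=(abs(X-.54)<.12)&(abs(Y-.0)<.14)
    for l,z0,z1 in(("jar",.132,.15),("compacts",.099,.113),("pal",.082,.092),("lid",.064,.076)):
        m=near&(Z>z0)&(Z<z1)
        k,lab,st,ce=cv2.connectedComponentsWithStats(m.astype(np.uint8))
        for i in range(1,k):
            if st[i,4]>40: print(nm,l,st[i,4],rect(C[lab==i]),C[lab==i].mean(0).round(4))
    for l,x,y,r in(("small",.413,-.31,.045),("large",.38,.303,.055),("sq",.597,.299,.065),("long",.589,-.297,.1)):
        m=(np.hypot(X-x,Y-y)<r)&(Z>.0055)&(Z<.014)
        p=C[m]; print(nm,l,len(p),rect(p), p[:,2].mean())
    m=(abs(X-.7)<.06)&(abs(Y+.19)<.05)&(Z>.09); print(nm,"bottle",C[m].mean(0),rect(C[m]),C[m][:,2].max())
```

```text
top jar 164 [array([56.6679,  2.785 ]), array([3.4778, 3.4052]), np.float64(0.1461)] [0.5665 0.0277 0.138 ]
top compacts 126 [array([56.7418,  2.3638]), array([4.9814, 5.1652]), np.float64(0.0367)] [0.5636 0.0155 0.1042]
top compacts 366 [array([52.2537, -2.7524]), array([5.1592, 5.2279]), np.float64(54.2343)] [ 0.5224 -0.0275  0.1041]
top pal 501 [array([54.502 , -0.1744]), array([14.399 ,  6.3918]), np.float64(49.2414)] [0.5445 0.0013 0.0861]
top lid 3184 [array([54.1332,  0.2891]), array([16.4111, 21.985 ]), np.float64(8.774)] [0.5362 0.0055 0.0699]
top small 119 [array([ 41.291, -31.071]), array([6.2407, 6.3666]), np.float64(89.991)] 0.0076578658523072255
top large 164 [array([38.0041, 30.2216]), array([8.2335, 7.9802]), np.float64(18.2575)] 0.007498002651956616
top sq 204 [array([58.9806, 30.375 ]), array([ 8.6765, 10.5931]), np.float64(20.7115)] 0.007652059705617582
top long 366 [array([ 59.    , -28.1439]), array([18.1961, 12.4132]), np.float64(14.1242)] 0.007470496227307214
top bottle [ 0.7073909  -0.19610127  0.1012511 ] [array([ 70.8009, -19.6296]), array([2.2311, 2.2824]),
[... 504 characters left out ...]
ne lid 3584 [array([54.3733,  0.5819]), array([16.4831, 22.1211]), np.float64(8.653)] [0.555  0.0132 0.0705]
scene small 151 [array([ 41.5657, -31.0627]), array([6.8993, 7.1028]), np.float64(17.8673)] 0.007716424193643518
scene large 270 [array([38.2111, 30.2211]), array([8.5134, 8.7058]), np.float64(85.2456)] 0.007491819983872986
scene sq 418 [array([60.0206, 30.0348]), array([9.9081, 8.1533]), np.float64(22.6706)] 0.007687514064813331
scene long 600 [array([ 58.9339, -28.945 ]), array([18.0454, 15.1428]), np.float64(21.3276)] 0.007409532299664312
scene bottle [ 0.71267346 -0.19343297  0.10031672] [array([ 71.1584, -19.4269]), array([2.627 , 2.3357]), np.float64(52.5489)] 0.1054621703348616
```

View pics/t.png

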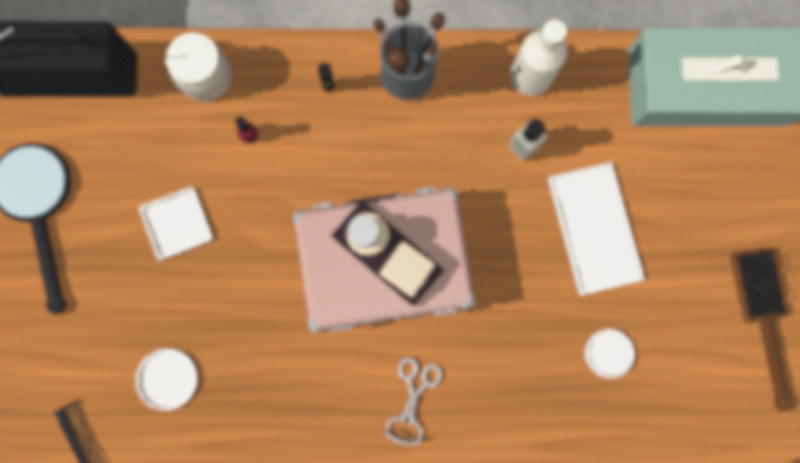

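View pics/s.png

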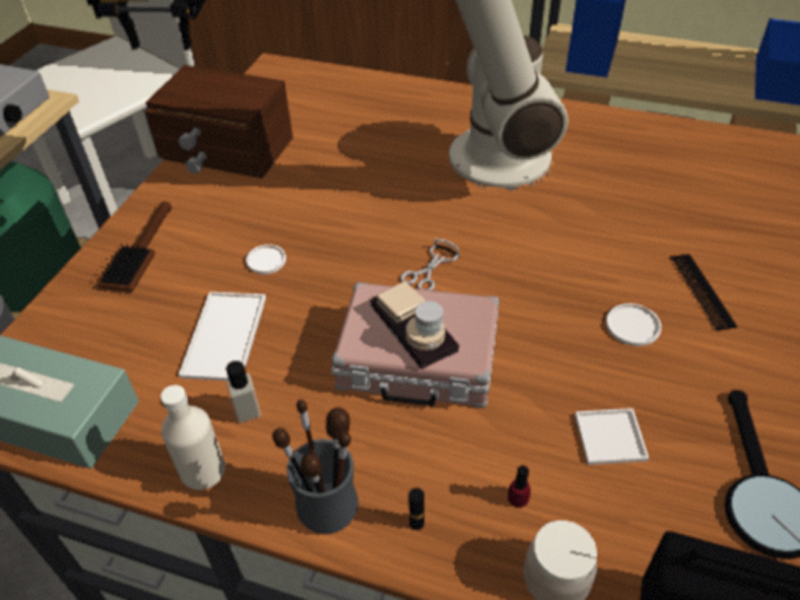

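```bash
cat >> h.py <<'E'
def plan(x,y,z,ya,nrows=True):
    """travel (cm) and roll to bring the tcp to x,y,z with tool y axis at ya deg (mod 180)"""
    s=sense();R=s["ee_rot"];t=R.T@(np.array([x,y,z])-s["tcp_pos"])*100
    cur=np.degrees(np.arctan2(R[1,1],R[0,1]));d=(ya-cur+90)%180-90
    print("t",round(s["time_s"],2),"travel",t.round(2),"roll",round(-d,1),"F",s["wrist_force"].round(1),"w",round(s["gripper_width"],3),"tcp",s["tcp_pos"].round(4),"cur",round(cur,1))
E
python3 - <<'E'
from h import *
for n in("scene","top"):
    im,d=capture(n);W=cloud(n,d)
    for l in "small_dish large_dish square_tray long_tray".split():
        m=cut_out(n,l)[0]["mask"].astype(np.uint8)
        k,lab,st,ce=cv2.connectedComponentsWithStats(m);m=lab==1+st[1:,4].argmax()
        p=W[m];p=p[p[:,2]>-.003]
        print(n,l,[np.round(x,2) for x in cv2.minAreaRect((p[:,:2]).astype(np.float32)*100)])
plan(.568,.029,.23,139)
E
```

```text
scene small_dish [array([ 41.46, -30.68]), array([6.63, 6.79]), np.float64(64.95)]
scene large_dish [array([38.2 , 30.42]), array([8.28, 7.94]), np.float64(6.61)]
scene square_tray [array([59.79, 29.94]), array([8.25, 8.19]), np.float64(21.34)]
scene long_tray [array([ 61.93, -28.44]), array([24.88, 11.73]), np.float64(22.05)]
top small_dish [array([ 41.38, -31.05]), array([6.46, 6.41]), np.float64(34.38)]
top large_dish [array([37.92, 30.18]), array([8.  , 8.12]), np.float64(1.82)]
top square_tray [array([59.67, 29.9 ]), array([8.53, 8.37]), np.float64(21.75)]
top long_tray [array([ 59.09, -29.8 ]), array([17.59,  9.79]), np.float64(12.3)]
t 2.6 travel [-55.64  50.71   0.35] roll -34.1 F [-0.3 -0.5  0.3] w 0.998 tcp [ 0.1606 -0.604   0.2335] cur 104.9
```

Request:
arm_command:
  rows:
    - {"travel":[-27.8,25.3,0.3],"roll":-17,"fingers":100}
    - {"travel":[-27.8,25.3,0.3],"roll":-17,"fingers":100}
    - {"travel":[-27.8,25.3,0.3],"roll":-17,"fingers":100}
    - {"travel":[-27.8,25.3,0.3],"roll":-17,"fingers":100}
    - {"travel":[-27.8,25.3,0.3],"roll":-17,"fingers":100}
    - {"travel":[-55.6,50.7,0.3],"roll":-34,"fingers":100}
    - {"travel":[-55.6,50.7,0.3],"roll":-34,"fingers":100}
    - {"travel":[-55.6,50.7,0.3],"roll":-34,"fingers":100}
    - {"travel":[-55.6,50.7,0.3],"roll":-34,"fingers":100}
    - {"travel":[-55.6,50.7,0.3],"roll":-34,"fingers":100}

```text
time_s: 3.6
tcp_pos: [0.432, -0.1817, 0.2316]
ee_rot: [[-0.657, -0.754, 0.001], [-0.754, 0.657, -0.0], [-0.001, -0.001, -1.0]]
wrist_force: [1.2, 0.1, -0.1]
gripper_width: 0.999
```

```bash
python3 -c "
from h import *
plan(.568,.029,.19,139)"
```

```text
t 3.6 travel [-24.81   3.6    4.17] roll -0.1 F [ 1.2  0.1 -0.1] w 0.999 tcp [ 0.432  -0.1817  0.2316] cur 138.9
```

Request:
arm_command:
  rows:
    - {"travel":[-24.5,3.6,4.0],"roll":0,"fingers":100}
    - {"travel":[-24.5,3.6,4.0],"roll":0,"fingers":100}
    - {"travel":[-24.5,3.6,4.0],"roll":0,"fingers":100}
    - {"travel":[-24.5,3.6,4.0],"roll":0,"fingers":100}
    - {"travel":[-24.5,3.6,4.0],"roll":0,"fingers":100}
    - {"travel":[-24.5,3.6,4.0],"roll":0,"fingers":100}
    - {"travel":[-24.5,3.6,4.0],"roll":0,"fingers":100}
    - {"travel":[-24.5,3.6,4.0],"roll":0,"fingers":100}
    - {"travel":[-24.5,3.6,4.0],"roll":0,"fingers":100}
    - {"travel":[-24.5,3.6,4.0],"roll":0,"fingers":100}

```text
time_s: 4.6
tcp_pos: [0.5649, 0.0237, 0.1917]
ee_rot: [[-0.659, -0.752, 0.001], [-0.752, 0.659, 0.0], [-0.001, -0.0, -1.0]]
wrist_force: [-0.7, -1.0, -1.1]
gripper_width: 1.003
```

```bash
python3 -c "
from h import *
plan(.568,.029,.127,139)
im,d=capture('scene');save('s1.png',cv2.resize(im[120:280,180:350],(680,640))[:600])"
```

```text
t 4.6 travel [-0.6   0.12  6.47] roll -0.2 F [-0.7 -1.  -1.1] w 1.003 tcp [0.5649 0.0237 0.1917] cur 138.8
```

View pics/s1.png

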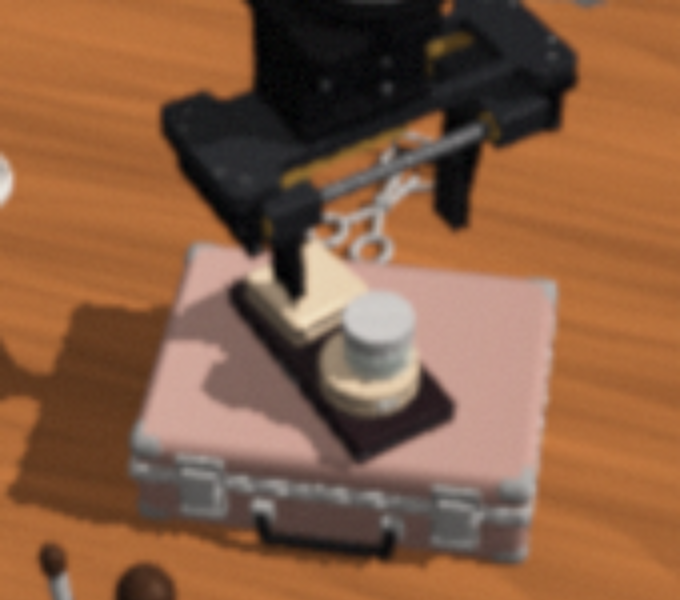

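Request:
arm_command:
  rows:
    - {"travel":[-0.6,0.1,3],"roll":0,"fingers":100}
    - {"travel":[-0.6,0.1,5],"roll":0,"fingers":100}
    - {"travel":[-0.6,0.1,6.4],"roll":0,"fingers":100}
    - {"travel":[-0.6,0.1,6.4],"roll":0,"fingers":70}
    - {"travel":[-0.6,0.1,6.4],"roll":0,"fingers":50}
    - {"travel":[-0.6,0.1,6.4],"roll":0,"fingers":40}
    - {"travel":[-0.6,0.1,6.4],"roll":0,"fingers":30}
    - {"travel":[-0.6,0.1,6.4],"roll":0,"fingers":30}
    - {"travel":[-0.6,0.1,6.4],"roll":0,"fingers":30}
    - {"travel":[-0.6,0.1,6.4],"roll":0,"fingers":30}

```text
time_s: 5.65
tcp_pos: [0.5684, 0.0299, 0.1272]
ee_rot: [[-0.658, -0.753, 0.0], [-0.753, 0.658, 0.0], [-0.0, -0.0, -1.0]]
wrist_force: [-0.2, -0.0, 0.0]
gripper_width: 0.453
```

```bash
python3 -c "
from h import *
plan(.4135,-.309,.2,139)"
```

```text
t 5.65 travel [ 35.72 -10.61  -7.28] roll -0.1 F [-0.2 -0.   0. ] w 0.453 tcp [0.5684 0.0299 0.1272] cur 138.9
```

Request:
arm_command:
  rows:
    - {"travel":[0,0,0],"roll":0,"fingers":20}
    - {"travel":[0,0,0],"roll":0,"fingers":20}
    - {"travel":[0,0,-0.5],"roll":0,"fingers":20}
    - {"travel":[0,0,-1.5],"roll":0,"fingers":20}
    - {"travel":[0,0,-3],"roll":0,"fingers":20}
    - {"travel":[0,0,-5],"roll":0,"fingers":20}
    - {"travel":[0,0,-7],"roll":0,"fingers":20}
    - {"travel":[0,0,-7],"roll":0,"fingers":20}

```text
time_s: 6.45
tcp_pos: [0.5703, 0.0302, 0.2007]
ee_rot: [[-0.657, -0.754, 0.007], [-0.754, 0.657, 0.001], [-0.006, -0.004, -1.0]]
wrist_force: [0.6, 0.3, -1.8]
gripper_width: 0.429
```

```bash
python3 -c "
from h import *
plan(.4135,-.309,.12,139)
im,d=capture('scene');save('s2.png',cv2.resize(im[100:280,180:350],(567,600)))
W=cloud('top',capture('top')[1])"
```

```text
t 6.45 travel [ 35.92 -10.44   7.91] roll -0.1 F [ 0.6  0.3 -1.8] w 0.429 tcp [0.5703 0.0302 0.2007] cur 138.9
```

View pics/s2.png

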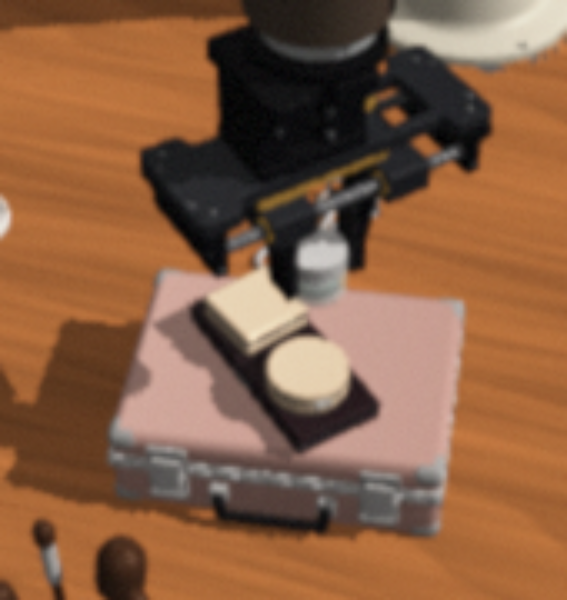

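Request:
arm_command:
  rows:
    - {"travel":[3,-0.9,0],"roll":0,"fingers":20}
    - {"travel":[7,-2,0],"roll":0,"fingers":20}
    - {"travel":[11,-3.2,0],"roll":0,"fingers":20}
    - {"travel":[15,-4.4,0],"roll":0,"fingers":20}
    - {"travel":[19,-5.5,0],"roll":0,"fingers":20}
    - {"travel":[23,-6.7,0],"roll":0,"fingers":20}
    - {"travel":[27,-7.9,2],"roll":0,"fingers":20}
    - {"travel":[31,-9,4],"roll":0,"fingers":20}
    - {"travel":[34,-10,6],"roll":0,"fingers":20}
    - {"travel":[36.0,-10.5,8],"roll":0,"fingers":20}

```text
time_s: 7.55
tcp_pos: [0.4087, -0.3118, 0.115]
ee_rot: [[-0.659, -0.752, -0.002], [-0.752, 0.659, 0.001], [0.001, 0.002, -1.0]]
wrist_force: [1.4, -0.2, -1.6]
gripper_width: 0.431
```

Request:
arm_command:
  rows:
    - {"travel":[0,0,1],"roll":0,"fingers":20}
    - {"travel":[0,0,3],"roll":0,"fingers":20}
    - {"travel":[0,0,5],"roll":0,"fingers":20}
    - {"travel":[0,0,6],"roll":0,"fingers":20}
    - {"travel":[0,0,6],"roll":0,"fingers":20}
    - {"travel":[0,0,6],"roll":0,"fingers":20}

```text
time_s: 8.15
tcp_pos: [0.4113, -0.3102, 0.0574]
ee_rot: [[-0.657, -0.754, 0.0], [-0.754, 0.657, -0.0], [0.0, -0.0, -1.0]]
wrist_force: [0.3, -0.4, -1.9]
gripper_width: 0.43
```

```bash
python3 -c "
from h import *
plan(.4135,-.309,.026,139)
im,d=capture('scene');save('s3.png',cv2.resize(im[110:230,90:240],(750,600)))"
```

```text
t 8.15 travel [-0.24 -0.08  3.14] roll -0.1 F [ 0.3 -0.4 -1.9] w 0.43 tcp [ 0.4113 -0.3102  0.0574] cur 138.9
```

View pics/s3.png

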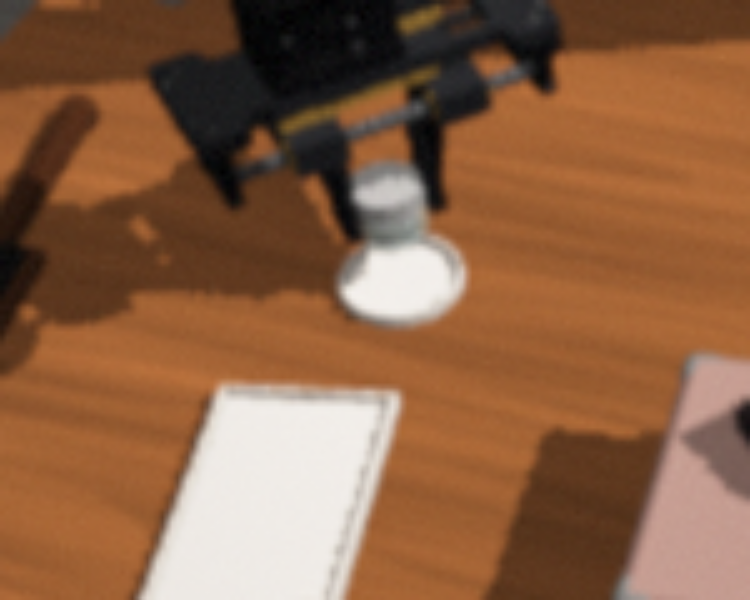

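Request:
arm_command:
  rows:
    - {"travel":[-0.2,-0.1,1],"roll":0,"fingers":20}
    - {"travel":[-0.2,-0.1,2],"roll":0,"fingers":20}
    - {"travel":[-0.2,-0.1,2.5],"roll":0,"fingers":20}
    - {"travel":[-0.2,-0.1,2.8],"roll":0,"fingers":20}
    - {"travel":[-0.2,-0.1,3.0],"roll":0,"fingers":20}
    - {"travel":[-0.2,-0.1,3.0],"roll":0,"fingers":20}
    - {"travel":[-0.2,-0.1,3.0],"roll":0,"fingers":20}

```text
time_s: 8.9
tcp_pos: [0.413, -0.3097, 0.0272]
ee_rot: [[-0.658, -0.753, 0.0], [-0.753, 0.658, -0.0], [-0.0, -0.0, -1.0]]
wrist_force: [-0.1, -0.9, -0.4]
gripper_width: 0.432
```

Request:
arm_command:
  rows:
    - {"travel":[0,0,0.05],"roll":0,"fingers":20}
    - {"travel":[0,0,0.05],"roll":0,"fingers":20}
    - {"travel":[0,0,0.05],"roll":0,"fingers":20}

```text
time_s: 9.2
tcp_pos: [0.4129, -0.3096, 0.0267]
ee_rot: [[-0.658, -0.753, 0.0], [-0.753, 0.658, -0.0], [-0.0, -0.0, -1.0]]
wrist_force: [0.1, 0.8, -1.1]
gripper_width: 0.428
```

Request:
arm_command:
  rows:
    - {"travel":[0,0,0.04],"roll":0,"fingers":20}
    - {"travel":[0,0,0.08],"roll":0,"fingers":20}
    - {"travel":[0,0,0.08],"roll":0,"fingers":20}

```text
time_s: 9.5
tcp_pos: [0.4129, -0.3096, 0.0262]
ee_rot: [[-0.657, -0.754, 0.0], [-0.754, 0.657, -0.0], [-0.0, -0.0, -1.0]]
wrist_force: [-0.6, 1.4, 3.3]
gripper_width: 0.429
```

Request:
arm_command:
  rows:
    - {"travel":[0,0,0],"roll":0,"fingers":50}
    - {"travel":[0,0,0],"roll":0,"fingers":60}
    - {"travel":[0,0,0],"roll":0,"fingers":75}
    - {"travel":[0,0,0],"roll":0,"fingers":75}
    - {"travel":[0,0,-3],"roll":0,"fingers":75}
    - {"travel":[0,0,-7],"roll":0,"fingers":75}
    - {"travel":[0,0,-11],"roll":0,"fingers":100}
    - {"travel":[0,0,-15],"roll":0,"fingers":100}
    - {"travel":[0,0,-15],"roll":0,"fingers":100}

```text
time_s: 10.4
tcp_pos: [0.4161, -0.3113, 0.1818]
ee_rot: [[-0.657, -0.754, 0.012], [-0.754, 0.657, -0.006], [-0.003, -0.013, -1.0]]
wrist_force: [-0.1, 0.7, -1.0]
gripper_width: 0.934
```

```bash
cat > look.py <<'E'
from h import *
def rect(p): return [np.round(x,4).tolist() for x in cv2.minAreaRect((p[:,:2]).astype(np.float32)*100)]
def look():
  for nm in("top","scene"):
    im,d=capture(nm);C=cloud(nm,d);X,Y,Z=C[...,0],C[...,1],C[...,2]
    near=(abs(X-.54)<.09)&(abs(Y-.0)<.09)
    for l,z0,z1 in(("compacts",.099,.112),("pal",.082,.092)):
        m=near&(Z>z0)&(Z<z1)
        k,lab,st,ce=cv2.connectedComponentsWithStats(m.astype(np.uint8))
        for i in range(1,k):
            if st[i,4]>60: print(nm,l,st[i,4],rect(C[lab==i]),C[lab==i].mean(0).round(4))
    for n,x,y in(("small",.4135,-.309),("large",.38,.303),("sq",.5975,.299)):
        m=(np.hypot(X-x,Y-y)<.05)&(Z>.014)&(Z<.05); p=C[m]
        if len(p)>30:
            h=np.percentile(p[:,2],95); t=p[p[:,2]>h-.005]; print(nm,n,len(p),"top",h.round(4),t.std(0).round(4),rect(t))
    yield im
E
python3 - <<'E'
from look import *
t,s=look()
save("s4.png",cv2.resize(s[110:230,90:240],(750,600)))
plan(.568,.027,.18,139)
E
```

```text
top compacts 300 [[56.7702, 2.3599], [4.9887, 5.1577], 0.0709] [0.5675 0.0233 0.1042]
top compacts 367 [[52.2727, -2.7863], [5.1813, 5.1638], 54.6527] [ 0.5225 -0.0277  0.1039]
top pal 515 [[54.5006, -0.1801], [14.3957, 6.4393], 49.1838] [0.544  0.0011 0.086 ]
scene compacts 411 [[52.4302, -2.5254], [5.3841, 5.1627], 54.9253] [ 0.527  -0.0241  0.1045]
scene compacts 383 [[57.0299, 2.5959], [5.1865, 5.2658], 35.0796] [0.572  0.0265 0.1046]
scene pal 535 [[54.7606, 0.1414], [14.4134, 6.4575], 48.8579] [0.5703 0.0132 0.0868]
scene small 206 top 0.0403 [0.0101 0.0095 0.0015] [[41.3317, -30.7858], [3.8067, 3.4626], 23.6507]
t 10.5 travel [-35.54  10.46  -0.32] roll -0.1 F [ 0.2 -0.3 -0.9] w 0.974 tcp [ 0.413  -0.3095  0.1765] cur 138.9
```

View pics/s4.png

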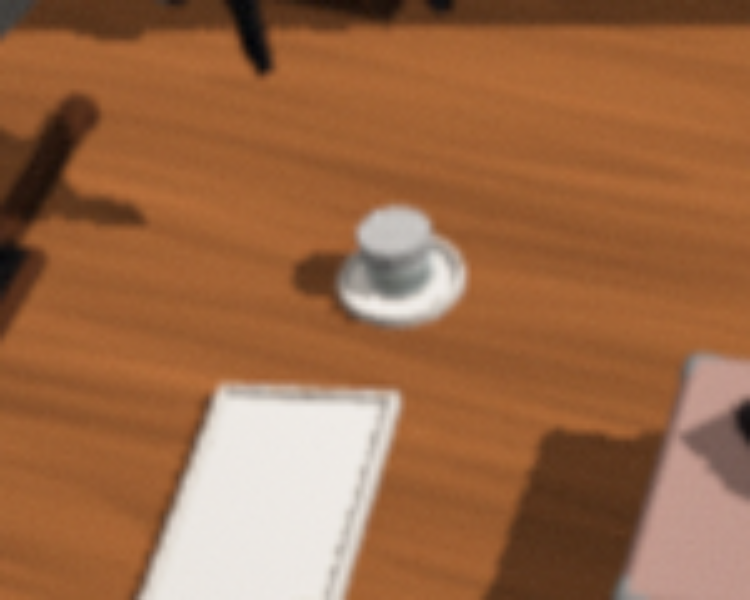

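Request:
arm_command:
  rows:
    - {"travel":[-5,1.5,-0.5],"roll":0,"fingers":100}
    - {"travel":[-10,2.9,-0.5],"roll":0,"fingers":100}
    - {"travel":[-15,4.4,-0.5],"roll":0,"fingers":100}
    - {"travel":[-20,5.9,-0.5],"roll":0,"fingers":100}
    - {"travel":[-25,7.4,-0.5],"roll":0,"fingers":100}
    - {"travel":[-30,8.8,-0.5],"roll":0,"fingers":100}
    - {"travel":[-34,10,-0.5],"roll":0,"fingers":100}
    - {"travel":[-35.5,10.35,2],"roll":0,"fingers":100}
    - {"travel":[-35.5,10.35,3],"roll":0,"fingers":100}
    - {"travel":[-35.5,10.35,3],"roll":0,"fingers":100}

```text
time_s: 11.5
tcp_pos: [0.5658, 0.0255, 0.142]
ee_rot: [[-0.657, -0.753, -0.008], [-0.754, 0.657, -0.002], [0.007, 0.005, -1.0]]
wrist_force: [-0.4, -0.5, 0.5]
gripper_width: 1.002
```

```bash
python3 -c "
from h import *
plan(.569,.025,.105,139)"
```

```text
t 11.5 travel [-0.2  -0.29  3.7 ] roll -0.1 F [-0.4 -0.5  0.5] w 1.002 tcp [0.5658 0.0255 0.142 ] cur 138.9
```

Request:
arm_command:
  rows:
    - {"travel":[0,0,0],"roll":0,"fingers":100}
    - {"travel":[0,0,0],"roll":0,"fingers":100}
    - {"travel":[0,0,0],"roll":0,"fingers":100}

```text
time_s: 11.8
tcp_pos: [0.5684, 0.025, 0.1467]
ee_rot: [[-0.659, -0.752, 0.002], [-0.752, 0.659, 0.0], [-0.001, -0.001, -1.0]]
wrist_force: [-0.1, 0.3, 0.6]
gripper_width: 1.003
```

```bash
python3 -c "
from h import *
plan(.569,.025,.105,139)"
```

```text
t 11.8 travel [-0.03 -0.04  4.17] roll -0.2 F [-0.1  0.3  0.6] w 1.003 tcp [0.5684 0.025  0.1467] cur 138.8
```

Request:
arm_command:
  rows:
    - {"travel":[0,0,2],"roll":0,"fingers":100}
    - {"travel":[0,0,3.5],"roll":0,"fingers":100}
    - {"travel":[0,0,4.1],"roll":0,"fingers":85}
    - {"travel":[0,0,4.15],"roll":0,"fingers":75}
    - {"travel":[0,0,4.15],"roll":0,"fingers":68}
    - {"travel":[0,0,4.15],"roll":0,"fingers":62}
    - {"travel":[0,0,4.15],"roll":0,"fingers":55}
    - {"travel":[0,0,4.15],"roll":0,"fingers":45}
    - {"travel":[0,0,4.15],"roll":0,"fingers":45}
    - {"travel":[0,0,4.15],"roll":0,"fingers":45}

```text
time_s: 12.8
tcp_pos: [0.5688, 0.0261, 0.1051]
ee_rot: [[-0.657, -0.754, 0.002], [-0.754, 0.657, 0.0], [-0.001, -0.001, -1.0]]
wrist_force: [-0.4, -0.4, 4.0]
gripper_width: 0.61
```

```bash
python3 -c "
from h import *
plan(.3805,.303,.15,139)"
```

```text
t 12.8 travel [-8.5  32.39 -4.52] roll -0.1 F [-0.4 -0.4  4. ] w 0.61 tcp [0.5688 0.0261 0.1051] cur 138.9
```

Request:
arm_command:
  rows:
    - {"travel":[0,0,0],"roll":0,"fingers":45}
    - {"travel":[0,0,-0.3],"roll":0,"fingers":45}
    - {"travel":[0,0,-1],"roll":0,"fingers":45}
    - {"travel":[0,0,-2],"roll":0,"fingers":45}
    - {"travel":[0,0,-3.5],"roll":0,"fingers":45}
    - {"travel":[0,0,-5],"roll":0,"fingers":45}
    - {"travel":[0,0,-6],"roll":0,"fingers":45}
    - {"travel":[0,0,-6],"roll":0,"fingers":45}

```text
time_s: 13.6
tcp_pos: [0.5692, 0.0262, 0.1662]
ee_rot: [[-0.657, -0.754, 0.004], [-0.754, 0.657, 0.001], [-0.003, -0.002, -1.0]]
wrist_force: [1.0, -0.2, -0.6]
gripper_width: 0.614
```

Request:
arm_command:
  rows:
    - {"travel":[-0.5,2,0],"roll":0,"fingers":45}
    - {"travel":[-1.3,5,0],"roll":0,"fingers":45}
    - {"travel":[-2.4,9,0],"roll":0,"fingers":45}
    - {"travel":[-3.4,13,0],"roll":0,"fingers":45}
    - {"travel":[-4.5,17,0],"roll":0,"fingers":45}
    - {"travel":[-5.5,21,1],"roll":0,"fingers":45}
    - {"travel":[-6.6,25,3],"roll":0,"fingers":45}
    - {"travel":[-7.6,29,5],"roll":0,"fingers":45}
    - {"travel":[-8.3,31.5,7],"roll":0,"fingers":45}
    - {"travel":[-8.5,32.4,8.5],"roll":0,"fingers":45}

```text
time_s: 14.6
tcp_pos: [0.3783, 0.3044, 0.0778]
ee_rot: [[-0.655, -0.755, -0.001], [-0.755, 0.655, -0.001], [0.001, 0.0, -1.0]]
wrist_force: [1.1, 2.0, -0.7]
gripper_width: 0.606
```

Request:
arm_command:
  rows:
    - {"travel":[0,0,1],"roll":0,"fingers":45}
    - {"travel":[0,0,2],"roll":0,"fingers":45}
    - {"travel":[0,0,2.5],"roll":0,"fingers":45}
    - {"travel":[0,0,2.5],"roll":0,"fingers":45}
    - {"travel":[0,0,2.5],"roll":0,"fingers":45}

```text
time_s: 15.1
tcp_pos: [0.3807, 0.3028, 0.0546]
ee_rot: [[-0.658, -0.753, 0.0], [-0.753, 0.658, 0.001], [-0.001, -0.0, -1.0]]
wrist_force: [0.5, 0.0, -1.3]
gripper_width: 0.609
```

```bash
python3 -c "
from h import *
plan(.3805,.303,.022,139)
im,d=capture('scene');save('s5.png',cv2.resize(im[140:260,350:500],(750,600)))"
```

```text
t 15.1 travel [-0.    0.03  3.26] roll -0.2 F [ 0.5  0.  -1.3] w 0.609 tcp [0.3807 0.3028 0.0546] cur 138.8
```

View pics/s5.png

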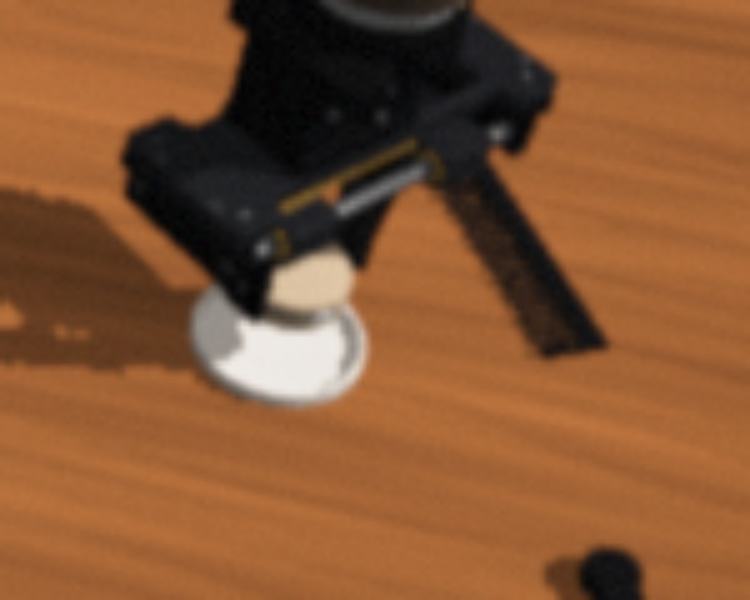

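```bash
python3 -c "
from h import *
c=get_calibration('scene');f=192/np.tan(np.radians(c['fov_y'])/2)
for p in([.3805,.303,.0536],[.3805,.303,.008]):
    q=np.array(c['attitude']).T@(np.array(p)-c['origin']);u=f*q[0]/q[2]+c['cx'];v=f*q[1]/q[2]+c['cy'];print((u-350)*5,(v-140)*5)
"
```

```text
292.72714899613504 264.99920299829967
273.29835094197506 330.4424913934214
```

Request:
arm_command:
  rows:
    - {"travel":[-0.1,0,1],"roll":0,"fingers":45}
    - {"travel":[-0.1,0,2],"roll":0,"fingers":45}
    - {"travel":[-0.1,0,2.6],"roll":0,"fingers":45}
    - {"travel":[-0.1,0,2.9],"roll":0,"fingers":45}
    - {"travel":[-0.1,0,3.1],"roll":0,"fingers":45}
    - {"travel":[-0.1,0,3.15],"roll":0,"fingers":45}
    - {"travel":[-0.1,0,3.15],"roll":0,"fingers":45}
    - {"travel":[-0.1,0,3.15],"roll":0,"fingers":45}

```text
time_s: 15.95
tcp_pos: [0.3808, 0.304, 0.023]
ee_rot: [[-0.657, -0.753, 0.0], [-0.753, 0.657, 0.0], [-0.001, 0.0, -1.0]]
wrist_force: [0.3, 0.4, -0.2]
gripper_width: 0.608
```

Request:
arm_command:
  rows:
    - {"travel":[0,0,0.05],"roll":0,"fingers":45}
    - {"travel":[0,0,0.08],"roll":0,"fingers":45}
    - {"travel":[0,0,0.08],"roll":0,"fingers":45}

```text
time_s: 16.25
tcp_pos: [0.3808, 0.3039, 0.0221]
ee_rot: [[-0.657, -0.753, 0.0], [-0.753, 0.657, 0.0], [-0.0, 0.0, -1.0]]
wrist_force: [-0.5, -1.0, 0.7]
gripper_width: 0.606
```

Request:
arm_command:
  rows:
    - {"travel":[0,0,0.03],"roll":0,"fingers":45}
    - {"travel":[0,0,0.06],"roll":0,"fingers":45}
    - {"travel":[0,0,0.06],"roll":0,"fingers":45}

```text
time_s: 16.55
tcp_pos: [0.3808, 0.3039, 0.022]
ee_rot: [[-0.657, -0.754, 0.0], [-0.754, 0.657, 0.0], [-0.0, -0.0, -1.0]]
wrist_force: [-2.7, -0.5, 6.3]
gripper_width: 0.607
```

Request:
arm_command:
  rows:
    - {"travel":[0,0,0],"roll":0,"fingers":65}
    - {"travel":[0,0,0],"roll":0,"fingers":75}
    - {"travel":[0,0,0],"roll":0,"fingers":85}
    - {"travel":[0,0,0],"roll":0,"fingers":85}
    - {"travel":[0,0,-2],"roll":0,"fingers":85}
    - {"travel":[0,0,-6],"roll":0,"fingers":85}
    - {"travel":[0,0,-10],"roll":0,"fingers":100}
    - {"travel":[0,0,-14],"roll":0,"fingers":100}
    - {"travel":[0,0,-14],"roll":0,"fingers":100}

```text
time_s: 17.45
tcp_pos: [0.3831, 0.3067, 0.167]
ee_rot: [[-0.657, -0.754, 0.008], [-0.754, 0.657, 0.01], [-0.013, 0.0, -1.0]]
wrist_force: [0.3, 0.9, 0.7]
gripper_width: 0.98
```

Run:
```python
from look import *
t,s=look()
save("s6.png",cv2.resize(s[120:280,180:480],(800,427)))
plan(.5245,-.0265,.17,144.8)
```

```text
top compacts 367 [[52.2734, -2.7727], [5.1522, 5.193], 54.6048] [ 0.5223 -0.0277  0.1041]
top pal 819 [[54.4759, -0.1697], [14.3707, 6.4261], 49.2616] [0.5535 0.0099 0.0862]
top small 164 top 0.04 [0.0094 0.0094 0.0015] [[41.1061, -31.009], [3.5005, 3.4592], 40.8677]
top large 206 top 0.0246 [0.0109 0.0126 0.0015] [[37.4025, 29.6845], [3.703, 5.1699], 44.5669]
scene compacts 406 [[52.4211, -2.5285], [5.3471, 5.2701], 54.994] [ 0.5268 -0.0241  0.1045]
scene pal 969 [[54.7853, 0.1193], [14.4411, 6.4616], 49.5886] [0.5661 0.0175 0.0867]
scene small 203 top 0.0406 [0.0099 0.0095 0.0015] [[41.3083, -30.7967], [3.8191, 3.4054], 25.872]
scene large 323 top 0.0245 [0.0135 0.0131 0.0014] [[38.118, 30.4349], [5.1324, 5.2057], 75.7239]
t 17.55 travel [ 15.43 -32.57  -0.85] roll -5.9 F [-0.6 -0.6 -0.8] w 0.997 tcp [0.3807 0.304  0.1621] cur 138.9
```

View pics/s6.png

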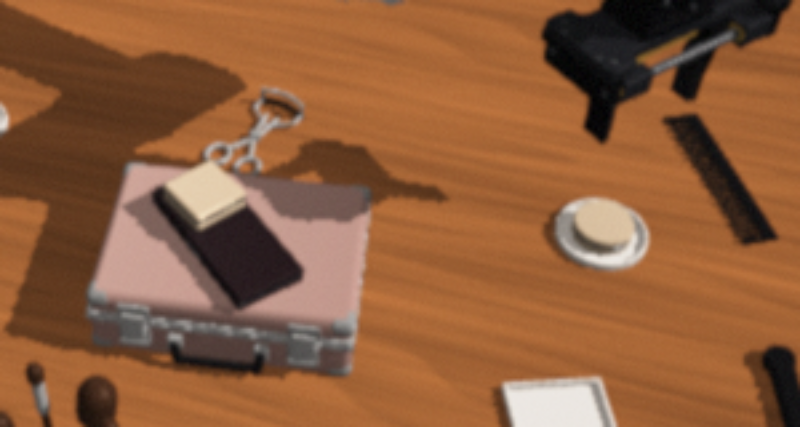

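Request:
arm_command:
  rows:
    - {"travel":[2.3,-4.5,-0.5],"roll":-3,"fingers":100}
    - {"travel":[4.5,-9,-0.5],"roll":-6,"fingers":100}
    - {"travel":[6.7,-13.5,-0.5],"roll":-6,"fingers":100}
    - {"travel":[8.9,-18,-0.5],"roll":-6,"fingers":100}
    - {"travel":[11.1,-22.5,-0.5],"roll":-6,"fingers":100}
    - {"travel":[13.3,-27,-0.5],"roll":-6,"fingers":100}
    - {"travel":[14.9,-31,-0.5],"roll":-6,"fingers":100}
    - {"travel":[15.5,-32.5,1],"roll":-6,"fingers":100}
    - {"travel":[15.5,-32.5,1.5],"roll":-6,"fingers":100}
    - {"travel":[15.5,-32.5,1.5],"roll":-6,"fingers":100}

```text
time_s: 18.55
tcp_pos: [0.5219, -0.0271, 0.1438]
ee_rot: [[-0.576, -0.817, -0.006], [-0.817, 0.576, -0.001], [0.004, 0.004, -1.0]]
wrist_force: [0.6, 0.6, -1.0]
gripper_width: 0.997
```

Request:
arm_command:
  rows:
    - {"travel":[0,0,0],"roll":0,"fingers":100}
    - {"travel":[0,0,0],"roll":0,"fingers":100}
    - {"travel":[0,0,0],"roll":0,"fingers":100}

```text
time_s: 18.85
tcp_pos: [0.5237, -0.0258, 0.1469]
ee_rot: [[-0.574, -0.819, 0.001], [-0.819, 0.574, 0.0], [-0.001, -0.001, -1.0]]
wrist_force: [-0.9, 0.2, 1.0]
gripper_width: 0.995
```

```bash
python3 -c "
from h import *
plan(.5238,-.0265,.105,144.8)"
```

```text
t 18.85 travel [ 0.06 -0.05  4.19] roll 0.2 F [-0.9  0.2  1. ] w 0.995 tcp [ 0.5237 -0.0258  0.1469] cur 145.0
```

Request:
arm_command:
  rows:
    - {"travel":[0,0,2],"roll":0,"fingers":100}
    - {"travel":[0,0,3.5],"roll":0,"fingers":100}
    - {"travel":[0,0,4.1],"roll":0,"fingers":85}
    - {"travel":[0,0,4.15],"roll":0,"fingers":75}
    - {"travel":[0,0,4.15],"roll":0,"fingers":68}
    - {"travel":[0,0,4.15],"roll":0,"fingers":62}
    - {"travel":[0,0,4.15],"roll":0,"fingers":55}
    - {"travel":[0,0,4.15],"roll":0,"fingers":45}
    - {"travel":[0,0,4.15],"roll":0,"fingers":45}
    - {"travel":[0,0,4.15],"roll":0,"fingers":45}

```text
time_s: 19.85
tcp_pos: [0.524, -0.0266, 0.1055]
ee_rot: [[-0.575, -0.818, 0.001], [-0.818, 0.575, 0.0], [-0.001, -0.001, -1.0]]
wrist_force: [0.4, 1.2, 4.4]
gripper_width: 0.592
```

Request:
arm_command:
  rows:
    - {"travel":[0,0,0],"roll":0,"fingers":45}
    - {"travel":[0,0,-0.3],"roll":0,"fingers":45}
    - {"travel":[0,0,-1],"roll":0,"fingers":45}
    - {"travel":[0,0,-2],"roll":0,"fingers":45}
    - {"travel":[0,0,-3.5],"roll":0,"fingers":45}
    - {"travel":[0,0,-5],"roll":0,"fingers":45}
    - {"travel":[0,0,-6],"roll":0,"fingers":45}
    - {"travel":[0,0,-6],"roll":0,"fingers":45}

```text
time_s: 20.65
tcp_pos: [0.5247, -0.0265, 0.1667]
ee_rot: [[-0.575, -0.818, 0.004], [-0.818, 0.575, 0.001], [-0.003, -0.003, -1.0]]
wrist_force: [-0.1, 0.4, -0.5]
gripper_width: 0.59
```

```bash
python3 -c "
from h import *
plan(.5975,.2995,.10,111.6)"
```

```text
t 20.65 travel [-30.84  12.81   6.72] roll 33.3 F [-0.1  0.4 -0.5] w 0.59 tcp [ 0.5247 -0.0265  0.1667] cur 144.9
```

Request:
arm_command:
  rows:
    - {"travel":[-2,0.8,0],"roll":4,"fingers":45}
    - {"travel":[-5,2.1,0],"roll":9,"fingers":45}
    - {"travel":[-9,3.7,0],"roll":14,"fingers":45}
    - {"travel":[-13,5.4,0],"roll":19,"fingers":45}
    - {"travel":[-17,7.1,0],"roll":24,"fingers":45}
    - {"travel":[-21,8.7,1],"roll":28,"fingers":45}
    - {"travel":[-25,10.4,3],"roll":31,"fingers":45}
    - {"travel":[-28,11.6,5],"roll":33.3,"fingers":45}
    - {"travel":[-30,12.5,7],"roll":33.3,"fingers":45}
    - {"travel":[-30.8,12.8,8.5],"roll":33.3,"fingers":45}

```text
time_s: 21.65
tcp_pos: [0.5954, 0.3005, 0.077]
ee_rot: [[-0.929, -0.37, -0.002], [-0.37, 0.929, -0.001], [0.003, -0.0, -1.0]]
wrist_force: [0.2, 0.2, -0.6]
gripper_width: 0.596
```

Request:
arm_command:
  rows:
    - {"travel":[0,0,1],"roll":0,"fingers":45}
    - {"travel":[0,0,2],"roll":0,"fingers":45}
    - {"travel":[0,0,2.5],"roll":0,"fingers":45}
    - {"travel":[0,0,2.5],"roll":0,"fingers":45}
    - {"travel":[0,0,2.5],"roll":0,"fingers":45}

```text
time_s: 22.15
tcp_pos: [0.5966, 0.2984, 0.0558]
ee_rot: [[-0.93, -0.367, 0.001], [-0.367, 0.93, 0.001], [-0.001, 0.0, -1.0]]
wrist_force: [0.5, -0.3, -1.0]
gripper_width: 0.592
```

```bash
python3 -c "
from h import *
plan(.5975,.2995,.0225,111.6)
im,d=capture('scene');save('s7.png',cv2.resize(im[190:310,320:470],(750,600)))"
```

```text
t 22.15 travel [-0.12  0.07  3.33] roll -0.1 F [ 0.5 -0.3 -1. ] w 0.592 tcp [0.5966 0.2984 0.0558] cur 111.5
```

View pics/s7.png

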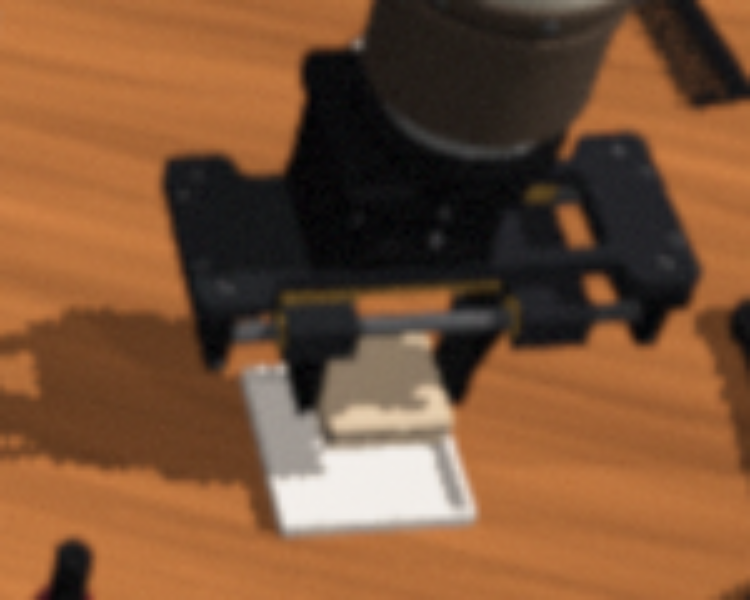

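Request:
arm_command:
  rows:
    - {"travel":[-0.1,0.1,1],"roll":0,"fingers":45}
    - {"travel":[-0.1,0.1,2],"roll":0,"fingers":45}
    - {"travel":[-0.1,0.1,2.6],"roll":0,"fingers":45}
    - {"travel":[-0.1,0.1,2.9],"roll":0,"fingers":45}
    - {"travel":[-0.1,0.1,3.15],"roll":0,"fingers":45}
    - {"travel":[-0.1,0.1,3.25],"roll":0,"fingers":45}
    - {"travel":[-0.1,0.1,3.28],"roll":0,"fingers":45}
    - {"travel":[-0.1,0.1,3.28],"roll":0,"fingers":45}

```text
time_s: 23.0
tcp_pos: [0.5967, 0.3002, 0.0225]
ee_rot: [[-0.93, -0.368, 0.0], [-0.368, 0.93, 0.0], [-0.0, 0.0, -1.0]]
wrist_force: [-1.0, -0.6, 1.8]
gripper_width: 0.599
```

Request:
arm_command:
  rows:
    - {"travel":[0,0,0.03],"roll":0,"fingers":45}
    - {"travel":[0,0,0.06],"roll":0,"fingers":45}
    - {"travel":[0,0,0.06],"roll":0,"fingers":45}

```text
time_s: 23.3
tcp_pos: [0.5967, 0.3002, 0.0225]
ee_rot: [[-0.93, -0.368, 0.0], [-0.368, 0.93, 0.0], [-0.0, -0.0, -1.0]]
wrist_force: [-2.7, -0.6, 5.0]
gripper_width: 0.596
```

Contact; release and rise.

Request:
arm_command:
  rows:
    - {"travel":[0,0,0],"roll":0,"fingers":65}
    - {"travel":[0,0,0],"roll":0,"fingers":75}
    - {"travel":[0,0,0],"roll":0,"fingers":85}
    - {"travel":[0,0,0],"roll":0,"fingers":85}
    - {"travel":[0,0,-2],"roll":0,"fingers":85}
    - {"travel":[0,0,-6],"roll":0,"fingers":85}
    - {"travel":[0,0,-10],"roll":0,"fingers":100}
    - {"travel":[0,0,-13],"roll":0,"fingers":100}
    - {"travel":[0,0,-13],"roll":0,"fingers":100}

```text
time_s: 24.2
tcp_pos: [0.5994, 0.3019, 0.1575]
ee_rot: [[-0.929, -0.369, 0.01], [-0.369, 0.93, 0.006], [-0.011, 0.002, -1.0]]
wrist_force: [1.0, 0.1, 0.6]
gripper_width: 0.983
```

Run:
```python
from look import *
t,s=look()
save("s8.png",cv2.resize(s[120:310,180:480],(800,507)))
plan(.546,-.0003,.17,139.2)
c=get_calibration("top");im,d=capture("top");C=cloud("top",d)
m=(abs(C[...,0]-.59)<.12)&(abs(C[...,1]+.3)<.09)&(im.min(2)>150)&(C[...,2]<.02)
k,lab,st,ce=cv2.connectedComponentsWithStats(m.astype(np.uint8));i=1+st[1:,4].argmax();print("long",rect(C[lab==i]))
im,d=capture("scene");C=cloud("scene",d)
m=(abs(C[...,0]-.59)<.12)&(abs(C[...,1]+.3)<.09)&(im.min(2)>150)&(C[...,2]<.02)
k,lab,st,ce=cv2.connectedComponentsWithStats(m.astype(np.uint8));i=1+st[1:,4].argmax();print("long",rect(C[lab==i]))
```

```text
top pal 1178 [[54.5214, -0.1514], [14.3492, 6.3962], 49.2421] [ 0.5444 -0.0018  0.0863]
top small 163 top 0.0395 [0.0095 0.0095 0.0014] [[41.1255, -30.99], [3.5457, 3.5558], 41.6707]
top large 280 top 0.0248 [0.0128 0.0134 0.0016] [[37.8717, 30.1231], [4.9984, 5.0255], 25.8797]
top sq 291 top 0.0243 [0.0139 0.0148 0.0015] [[59.4509, 29.8438], [5.1379, 5.1188], 20.468]
scene pal 1405 [[54.7473, 0.1009], [14.6023, 6.6232], 49.2724] [0.5508 0.0031 0.0867]
scene small 200 top 0.0406 [0.0096 0.0096 0.0016] [[41.3269, -30.8657], [3.9233, 3.4525], 86.7298]
scene sq 532 top 0.0242 [0.015  0.0146 0.0014] [[59.794, 30.0974], [5.1712, 5.1565], 21.6652]
t 24.3 travel [ 15.76 -26.1   -1.84] roll -27.6 F [ 0.5  0.4 -1.4] w 0.99 tcp [0.5967 0.3004 0.152 ] cur 111.6
long [[58.9282, -29.8259], [17.2888, 9.9199], 13.0468]
long [[59.034, -29.7795], [17.3224, 9.9515], 13.8035]
```

View pics/s8.png

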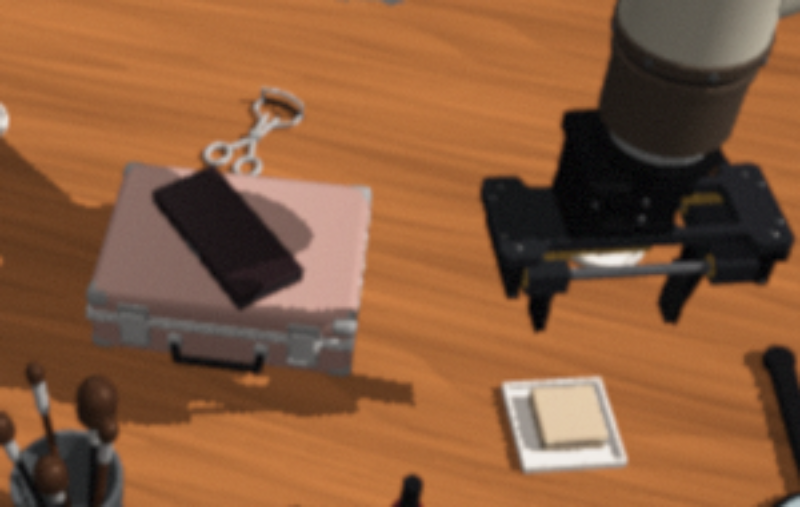

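Request:
arm_command:
  rows:
    - {"travel":[2.5,-4,-0.5],"roll":-5,"fingers":100}
    - {"travel":[5,-8,-0.5],"roll":-10,"fingers":100}
    - {"travel":[7.5,-12.4,-0.5],"roll":-15,"fingers":100}
    - {"travel":[10,-16.6,-0.5],"roll":-20,"fingers":100}
    - {"travel":[12.5,-20.7,-0.5],"roll":-24,"fingers":100}
    - {"travel":[14.8,-24.5,-0.5],"roll":-27.6,"fingers":100}
    - {"travel":[15.75,-26.1,1.5],"roll":-27.6,"fingers":100}
    - {"travel":[15.75,-26.1,2.2],"roll":-27.6,"fingers":100}
    - {"travel":[15.75,-26.1,2.2],"roll":-27.6,"fingers":100}
    - {"travel":[15.75,-26.1,2.2],"roll":-27.6,"fingers":100}

```text
time_s: 25.4
tcp_pos: [0.5466, 0.0003, 0.129]
ee_rot: [[-0.653, -0.758, -0.001], [-0.758, 0.653, -0.001], [0.001, 0.0, -1.0]]
wrist_force: [0.5, 0.2, -0.3]
gripper_width: 0.995
```

Request:
arm_command:
  rows:
    - {"travel":[0,0,0],"roll":0,"fingers":100}
    - {"travel":[0,0,0],"roll":0,"fingers":100}

```text
time_s: 25.6
tcp_pos: [0.5468, 0.0006, 0.1299]
ee_rot: [[-0.652, -0.758, 0.001], [-0.758, 0.652, 0.0], [-0.001, -0.001, -1.0]]
wrist_force: [0.6, 0.3, 0.3]
gripper_width: 1.001
```

Run:
```python
from h import *
plan(.546,-.0003,.0885,139.2)
from scipy.optimize import minimize
for n in("top","scene"):
    im,d=capture(n);C=cloud(n,d);X,Y=C[...,0],C[...,1]
    w=(np.hypot(X-.59,Y+.2975)<.125)
    lab=(cv2.erode(((im.min(2)>110)&(C[...,2]<.02)).astype(np.uint8),np.ones((1,1)))>0)[w];x=X[w];y=Y[w]
    def cost(p):
        c,s=np.cos(np.radians(p[2]*10)),np.sin(np.radians(p[2]*10));dx=x-p[0]/10;dy=y-p[1]/10
        q=np.maximum(abs(c*dx+s*dy)-.086,abs(c*dy-s*dx)-.046)
        return np.mean((1/(1+np.exp(np.clip(q/.001,-50,50)))-lab)**2)
    r=minimize(cost,[5.9,-2.975,1.42],method="Nelder-Mead");print(n,r.x,r.fun)
```

```text
t 25.6 travel [0.12 0.01 4.14] roll 0.1 F [0.6 0.3 0.3] w 1.001 tcp [0.5468 0.0006 0.1299] cur 139.3
top [ 5.88871861 -2.96807417  1.35020015] 0.020903010477459887
scene [ 5.90827104 -2.95277472  1.30066221] 0.015464533061087667
```

Request:
arm_command:
  rows:
    - {"travel":[0.1,0,2],"roll":0,"fingers":100}
    - {"travel":[0.1,0,3.5],"roll":0,"fingers":100}
    - {"travel":[0.1,0,4.1],"roll":0,"fingers":92}
    - {"travel":[0.1,0,4.15],"roll":0,"fingers":85}
    - {"travel":[0.1,0,4.15],"roll":0,"fingers":78}
    - {"travel":[0.1,0,4.15],"roll":0,"fingers":72}
    - {"travel":[0.1,0,4.15],"roll":0,"fingers":60}
    - {"travel":[0.1,0,4.15],"roll":0,"fingers":50}
    - {"travel":[0.1,0,4.15],"roll":0,"fingers":50}
    - {"travel":[0.1,0,4.15],"roll":0,"fingers":50}

```text
time_s: 26.7
tcp_pos: [0.5461, -0.0011, 0.0887]
ee_rot: [[-0.653, -0.757, 0.001], [-0.757, 0.653, 0.0], [-0.001, -0.001, -1.0]]
wrist_force: [-0.5, 0.2, 5.2]
gripper_width: 0.733
```

Request:
arm_command:
  rows:
    - {"travel":[0,0,0],"roll":0,"fingers":50}
    - {"travel":[0,0,-0.3],"roll":0,"fingers":50}
    - {"travel":[0,0,-1],"roll":0,"fingers":50}
    - {"travel":[0,0,-2],"roll":0,"fingers":50}
    - {"travel":[0,0,-3.5],"roll":0,"fingers":50}
    - {"travel":[0,0,-5.5],"roll":0,"fingers":50}
    - {"travel":[0,0,-7.5],"roll":0,"fingers":50}
    - {"travel":[0,0,-9],"roll":0,"fingers":50}
    - {"travel":[0,0,-9],"roll":0,"fingers":50}

```text
time_s: 27.6
tcp_pos: [0.547, -0.001, 0.1808]
ee_rot: [[-0.653, -0.757, 0.006], [-0.757, 0.653, 0.001], [-0.004, -0.004, -1.0]]
wrist_force: [1.0, 1.1, -1.6]
gripper_width: 0.73
```

Run:
```python
from h import *
plan(.590,-.2965,.10,103.5)
im,d=capture('scene');save('s9.png',cv2.resize(im[60:260,150:350],(600,600)))
```

```text
t 27.6 travel [ 19.6  -22.53   8.07] roll 35.7 F [ 1.   1.1 -1.6] w 0.73 tcp [ 0.547  -0.001   0.1808] cur 139.2
```

View pics/s9.png

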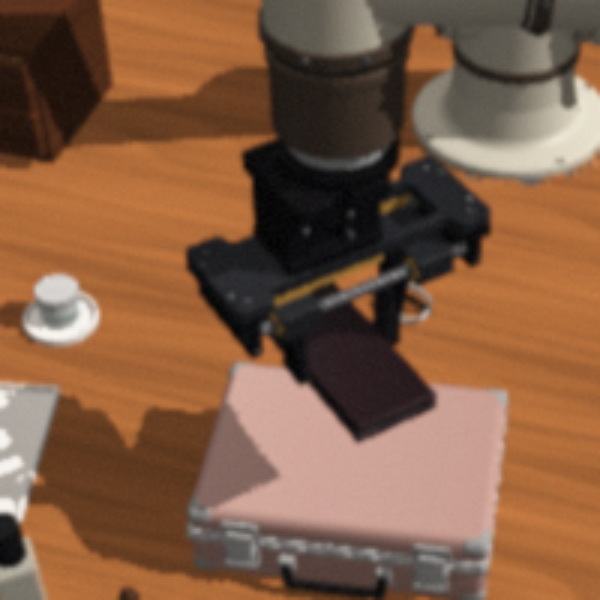

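Request:
arm_command:
  rows:
    - {"travel":[1,-1.1,0],"roll":3,"fingers":50}
    - {"travel":[3,-3.4,0],"roll":7,"fingers":50}
    - {"travel":[5.2,-6,0],"roll":12,"fingers":50}
    - {"travel":[7.6,-8.7,0],"roll":17,"fingers":50}
    - {"travel":[10,-11.5,0],"roll":22,"fingers":50}
    - {"travel":[12.4,-14.3,0],"roll":27,"fingers":50}
    - {"travel":[14.8,-17,0],"roll":31,"fingers":50}
    - {"travel":[17,-19.5,0.5],"roll":34,"fingers":50}
    - {"travel":[18.7,-21.5,2],"roll":35.7,"fingers":50}
    - {"travel":[19.5,-22.5,4],"roll":35.7,"fingers":50}

```text
time_s: 28.65
tcp_pos: [0.5879, -0.2991, 0.1366]
ee_rot: [[-0.974, -0.228, -0.0], [-0.228, 0.974, -0.0], [0.0, -0.0, -1.0]]
wrist_force: [-1.1, 1.4, -1.3]
gripper_width: 0.733
```

Request:
arm_command:
  rows:
    - {"travel":[0,0,2],"roll":0,"fingers":50}
    - {"travel":[0,0,4],"roll":0,"fingers":50}
    - {"travel":[0,0,6],"roll":0,"fingers":50}
    - {"travel":[0,0,7.5],"roll":0,"fingers":50}
    - {"travel":[0,0,8.5],"roll":0,"fingers":50}
    - {"travel":[0,0,8.5],"roll":0,"fingers":50}
    - {"travel":[0,0,8.5],"roll":0,"fingers":50}

```text
time_s: 29.35
tcp_pos: [0.5888, -0.2961, 0.0533]
ee_rot: [[-0.972, -0.233, 0.0], [-0.233, 0.972, -0.0], [-0.0, -0.001, -1.0]]
wrist_force: [-0.2, 0.0, -0.6]
gripper_width: 0.728
```

Run:
```python
from h import *
plan(.590,-.2965,.0215,103.5)
im,d=capture('scene');save('s10.png',cv2.resize(im[140:290,80:230],(600,600)))
```

```text
t 29.35 travel [-0.11 -0.06  3.18] roll -0.0 F [-0.2  0.  -0.6] w 0.728 tcp [ 0.5888 -0.2961  0.0533] cur 103.5
```

View pics/s10.png

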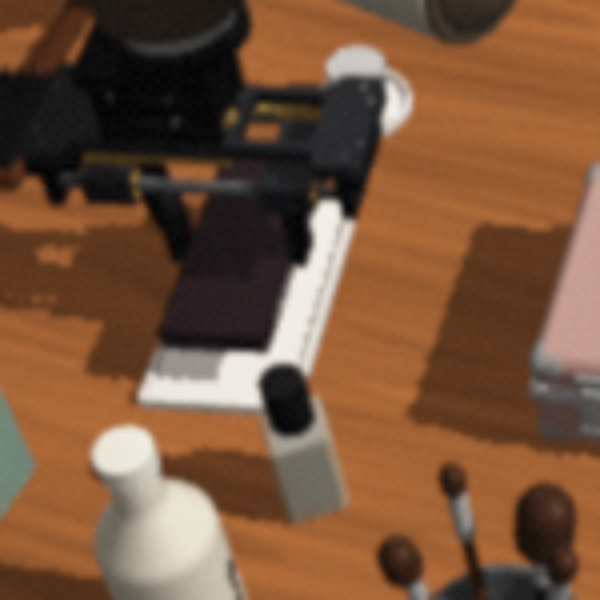

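Request:
arm_command:
  rows:
    - {"travel":[-0.1,-0.05,1],"roll":0,"fingers":50}
    - {"travel":[-0.1,-0.05,2],"roll":0,"fingers":50}
    - {"travel":[-0.1,-0.05,2.5],"roll":0,"fingers":50}
    - {"travel":[-0.1,-0.05,2.8],"roll":0,"fingers":50}
    - {"travel":[-0.1,-0.05,3.0],"roll":0,"fingers":50}
    - {"travel":[-0.1,-0.05,3.1],"roll":0,"fingers":50}
    - {"travel":[-0.1,-0.05,3.1],"roll":0,"fingers":50}
    - {"travel":[-0.1,-0.05,3.1],"roll":0,"fingers":50}

```text
time_s: 30.2
tcp_pos: [0.5897, -0.2962, 0.0222]
ee_rot: [[-0.972, -0.233, 0.001], [-0.233, 0.972, -0.0], [-0.001, -0.0, -1.0]]
wrist_force: [-0.5, -0.4, -0.2]
gripper_width: 0.73
```

Request:
arm_command:
  rows:
    - {"travel":[0,0,0.04],"roll":0,"fingers":50}
    - {"travel":[0,0,0.06],"roll":0,"fingers":50}
    - {"travel":[0,0,0.06],"roll":0,"fingers":50}

```text
time_s: 30.5
tcp_pos: [0.5897, -0.2962, 0.0218]
ee_rot: [[-0.972, -0.233, 0.001], [-0.233, 0.972, -0.0], [-0.0, -0.0, -1.0]]
wrist_force: [-0.5, 0.8, 0.9]
gripper_width: 0.732
```

Run:
```python
from h import *
plan(.590,-.2965,.0215,103.5)
im,d=capture('scene');save('s11.png',cv2.resize(im[140:290,80:230],(600,600)))
```

```text
t 30.5 travel [-0.02 -0.04  0.03] roll -0.0 F [-0.5  0.8  0.9] w 0.732 tcp [ 0.5897 -0.2962  0.0218] cur 103.5
```

View pics/s11.png

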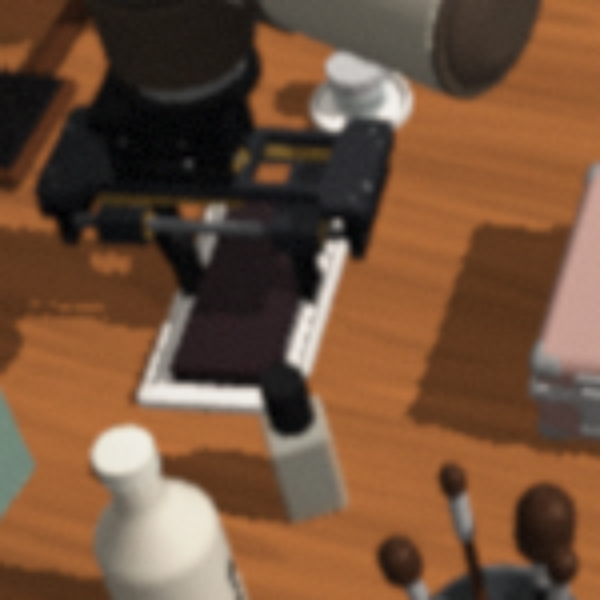

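Palette lies inside the rim, front edge at about (235,375), white margin on both sides. A touch lower, then release.

Request:
arm_command:
  rows:
    - {"travel":[0,0,0.03],"roll":0,"fingers":50}
    - {"travel":[0,0,0.05],"roll":0,"fingers":50}
    - {"travel":[0,0,0.05],"roll":0,"fingers":50}

```text
time_s: 30.85
tcp_pos: [0.5897, -0.2962, 0.0218]
ee_rot: [[-0.972, -0.233, 0.001], [-0.233, 0.972, -0.0], [-0.0, -0.0, -1.0]]
wrist_force: [-1.7, 1.1, 5.9]
gripper_width: 0.731
```

Request:
arm_command:
  rows:
    - {"travel":[0,0,0],"roll":0,"fingers":78}
    - {"travel":[0,0,0],"roll":0,"fingers":84}
    - {"travel":[0,0,0],"roll":0,"fingers":90}
    - {"travel":[0,0,0],"roll":0,"fingers":90}
    - {"travel":[0,0,-1],"roll":0,"fingers":90}
    - {"travel":[0,0,-4],"roll":0,"fingers":90}
    - {"travel":[0,0,-8],"roll":0,"fingers":90}
    - {"travel":[0,0,-12],"roll":0,"fingers":90}
    - {"travel":[0,0,-16],"roll":0,"fingers":90}
    - {"travel":[0,0,-16],"roll":0,"fingers":90}

```text
time_s: 31.85
tcp_pos: [0.593, -0.2977, 0.1895]
ee_rot: [[-0.972, -0.234, 0.014], [-0.234, 0.972, -0.006], [-0.012, -0.009, -1.0]]
wrist_force: [0.3, -0.9, 0.8]
gripper_width: 0.899
```

Request:
arm_command:
  rows:
    - {"travel":[2,3,-1],"roll":0,"fingers":90}
    - {"travel":[5,7,-1],"roll":0,"fingers":90}
    - {"travel":[8,11,-1],"roll":0,"fingers":90}
    - {"travel":[11,15,-1],"roll":0,"fingers":90}
    - {"travel":[14,19,-1],"roll":0,"fingers":90}
    - {"travel":[14,19,-1],"roll":0,"fingers":90}
    - {"travel":[14,19,-1],"roll":0,"fingers":90}

```text
time_s: 32.55
tcp_pos: [0.4088, -0.1436, 0.1919]
ee_rot: [[-0.972, -0.235, 0.003], [-0.235, 0.972, -0.0], [-0.002, -0.001, -1.0]]
wrist_force: [-0.3, 0.3, -0.2]
gripper_width: 0.901
```

Run:
```python
from look import *
t,s=look()
save("t12.png",cv2.resize(t[80:300,60:440],(800,463),interpolation=cv2.INTER_CUBIC))
save("s12.png",cv2.resize(s[100:300,80:480],(800,400)))
for n in("top","scene"):
    C=cloud(n,capture(n)[1]);m=(np.hypot(C[...,0]-.59,C[...,1]+.2965)<.1)&(C[...,2]>.014)&(C[...,2]<.03);p=C[m]
    k,lab,st,ce=cv2.connectedComponentsWithStats(m.astype(np.uint8));p=C[lab==1+st[1:,4].argmax()]
    A=np.c_[p[:,:2]-p[:,:2].mean(0),np.ones(len(p))];print("pal",rect(p),np.linalg.lstsq(A,p[:,2],rcond=None)[0])
    m=(abs(C[...,0]-.7)<.06)&(abs(C[...,1]+.19)<.05)&(C[...,2]>.09); print("bottle",C[m].mean(0))
plan(.5,-.1,.2,100)
```

```text
top large 280 top 0.0246 [0.0133 0.013  0.0016] [[37.8532, 30.0765], [5.1671, 4.9709], 15.7195]
top sq 308 top 0.0247 [0.0141 0.0143 0.0016] [[59.4526, 29.852], [5.029, 5.0633], 21.6984]
scene small 204 top 0.0409 [0.0099 0.0094 0.0017] [[41.3651, -30.747], [3.9919, 3.4781], 15.7299]
scene large 325 top 0.0246 [0.0136 0.0132 0.0014] [[38.1278, 30.4679], [5.3266, 5.0865], 55.295]
scene sq 533 top 0.0242 [0.0148 0.0147 0.0014] [[59.7039, 30.1296], [5.2795, 5.1826], 23.2704]
pal [[58.8515, -29.583], [14.3435, 6.574], 13.764] [-0.00200851  0.0028781   0.01899378]
bottle [ 0.70786682 -0.19619942  0.10101317]
pal [[58.9458, -29.3797], [14.7745, 6.4778], 13.4632] [ 0.00024185 -0.00338536  0.01981411]
bottle [ 0.71250996 -0.19332449  0.10042124]
t 32.75 travel [-9.76  2.24 -0.9 ] roll 3.4 F [ 0.4 -0.7 -0.4] w 0.9 tcp [ 0.4102 -0.1445  0.191 ] cur 103.4
```

View pics/t12.png

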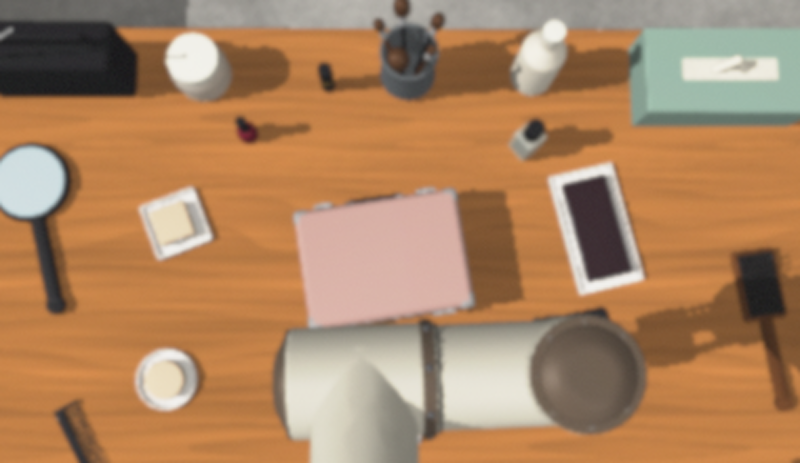

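View pics/s12.png

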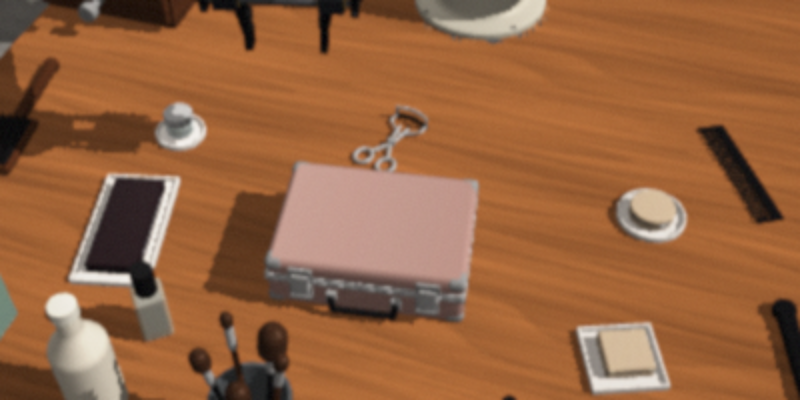

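All four pieces lie inside their rims, the lid is clear and the bottle hasn't moved. I'm handing in.

```bash
python3 -c "
from station import *
print(finish_job())"
```

```text
the job is handed in; nothing more can be done
None
```

The lid is clear. I moved the cream jar to the smaller round dish, the round compact to the larger one, the square compact to the square tray and the palette to the long tray, in that order. I lowered each piece until the wrist felt light contact (about 3–6 N) and only then opened the fingers.

**Last pictures:** both cameras show the two compacts and the palette lying flat inside their rims, and the fitted palette top slopes less than 0.4%. The foundation bottle's measured position is unchanged, and the arm was clear of everything. The job was handed in at about 33 s of the 115 s allowed.

**Checks that were incomplete or disagreed:**
- **Cream jar:** in the final check the arm hid the jar from the top camera. Only the scene camera shows it standing in its dish at the end. The top camera last saw it in place just before the palette was moved.
- **Heights and positions:** measured tops read about 3–4 mm higher than the given sizes for the jar and both compacts, which I took as camera bias. The two cameras disagree by 2–5 mm in position, within the 11 mm clearance at each rim.

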